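# Put up the serving stand and offer a roll over it with the tongs

## Task

Put the serving stand together: slide the wooden collar down its post until it is fully home on the foot, then slide the upper plate, hub upward, down the same post until it sits on the collar. Then pick up the kitchen tongs, close them on the bread roll on the pedestal and lift it, and finish while still holding it in the tongs straight above the middle of the upper plate, clear of the stand. Touch the roll only with the tongs, and leave the jam jar, the mug and the pepper mill where they stand.

Things in the scene. Friction and masses are not known exactly. Their poses are not given: they have to be found in the camera images.
- stand: Serving stand, fixed: round marble foot of 150 mm diameter and 10 mm thick, with an upright steel post of 16 mm diameter on its centre. The post's top is 76 mm above the work surface (66 mm above the foot); its uppermost 10 mm taper to 8 mm diameter. Origin: centre of the foot's underside, on the work surface; z up.
- seat (a point): The point on the stand's axis where the post leaves the top of the foot, 10 mm above the work surface.
- collar: Loose wooden spacer collar: a tube 40 mm in outer diameter and 40 mm high with a through hole of 19 mm diameter, 80 g, standing on end on the work surface. Origin: centre of its underside; z along the hole, up.
- plate: Loose white ceramic upper plate, 180 g, lying hub upward on the work surface: disc of 110 mm diameter, 5 mm thick, with a tubular hub of 32 mm diameter whose top is 34 mm above the underside; a 19 mm hole goes right through. Origin: centre of its underside; z up. On the collar its hub's top is 84 mm above the work surface and covers the post's tip.
- pedestal: Fixed white pedestal dish, 90 mm across and 40 mm high with a flat top. Origin: centre of its underside, on the work surface.
- roll: Loose small round bread roll, firm, about 40 g: 40 mm diameter with upright sides from 4 to 22 mm, domed top at 34 mm. It stands on the pedestal's top, somewhere near the middle. Origin: centre of its underside; z up.
- roll_center (a point): Centre of the roll, 17 mm above its underside.
- rest: Fixed wooden tongs rest: two bars 14 mm wide, 120 mm long (along y) and 20 mm high, at x = -55 and +55 mm, joined by a strip 30 mm wide and 4 mm thick; fingers fit between the bars on both sides of the tongs. Origin: centre of its underside, on the work surface.
- tongs: Loose steel kitchen tongs, 120 g, lying flat on the rest's bars. Two arms (plates 4 mm thick, on edge, 22 mm high) hinged at the butt (x = -85 mm, 18 mm across) end in flat jaws (x = 85 to 120 mm). Origin: place to grip, midway between the arms, level with their lower edges; x to the jaws, y across (the way they close), z up. Centre of mass about 9 mm behind it (-x).
- tongs_jaw (a point): Point midway between the jaws, where the roll should be: 102.5 mm ahead (+x) of the tongs' origin, 11 mm above the arms' lower edges. The jaws are 73 mm apart when open, 40 mm on the roll; each mm of closing at the grip closes the jaws by 2.2 mm.
- tongs_left (a joint): Closing angle of the tongs' left arm (rad); the right arm moves alike. 0 open, about 0.09 on the roll, 0.17 fully shut. Over the arms at the origin the tongs measure 55 mm open and 40 mm on the roll, where the outer faces are parallel. A spring opens them: about 4 N at the grip when open, 8 N on the roll, so keep them squeezed.
- jam_jar: Bystander: glass jar of 64 mm diameter, 85 mm high. Origin: centre of its underside.
- mug: Bystander: mug of 80 mm diameter, 95 mm high. Origin: centre of its underside.
- pepper_mill: Bystander: turned dark wooden mill of 52 mm diameter, 152 mm high. Origin: centre of its underside.

How it is judged:
By the outcome, as a careful person would: the job done as asked, in the order asked, and still so for the second after the job is handed in, while the arm keeps its last pose, push and grip.
It also fails if it takes over 69 s, if anything falls off the work surface, if the arm or the gripper's body presses on something with over 40 N, if the wrist force passes 120 N, or if a joint passes its speed limit or range.

## Robot

A 6-joint arm with a two-finger parallel gripper is mounted at the origin on the work surface. World frame = base frame: x ahead of the robot, y to its left, z up, the work surface at z = 0. Lengths are in m, angles in degrees, forces in N, time in s.
With the tool pointing down it reaches from about 0.325 to 0.85 m from the base axis. Payload 15.5 kg.
Tool frame: the origin (TCP) lies at the very end of the fingers, on their centre line; the grasp point (between the pads) lies arm.grip_depth behind it (arm.grip_depth is the distance from the TCP to the grasp point, in m); z points along the fingers, y is the line along which they close (so a half turn about z gives the same grasp; the last joint's range is limited). The gripper opens to 91 mm and grips with 3 to 60 N. Pads are 32 mm wide; open, the fingers measure 118 mm over their backs; the gripper's body (76 mm by 178 mm) begins 60 mm behind the grasp point.
Start: joints at [64.658, 28.281, 77.091, -0, 74.628, -5.472], TCP at [0.212, 0.588, 0.214] pointing down, gripper open.
Joint ranges: [-166.48, 166.48], [-47.26, 123.95], [12.59, 153.08], [-70.14, 250.14], [6.76, 159.57], [-176.63, 176.63]. Speed limits (degrees/s): [108.29, 108.29, 147.25, 172.46, 172.46, 172.46].

## Interface

Orientations are given as a 3x3 rotation matrix whose columns are the frame's x, y, z axes.
In Python, from rig import arm, viewer, kin gives the robot as it stands (arm), with the cameras (viewer) and the kinematics (kin). Calls block until the motion is done:
- arm.move_to(position, orientation): joint-space move of the TCP to a pose.
- arm.move_l(position, orientation=None, feed=0.15): straight line of the TCP; orientation=None keeps the orientation; feed is the mean speed in m/s.
- arm.move_joints(angles): joint-space move.
- arm.grip(opening): finger opening in m; the grip force is fixed at half the most; returns when the fingers have stopped.
- arm.sleep(seconds).
- kin.solve_ik(position, orientation): joint angles nearest the present ones, or None.
- viewer.snapshot(name): name is "side" or "top" or "wrist"; returns the picture (420x560x3 uint8, red, green, blue); there is no depth.
- viewer.get_calibration(name): a dict with "intrinsics" (3x3 intrinsics, pixels), "k1" (the pictures are not rectified: a ray, as slopes to the right and down, at radius r is drawn at 1 + k1 r^2 times it, then the intrinsics apply), "cam_to_world" (4x4, takes a point from camera to world coordinates). Camera axes: x right, y down, z forward; pixel columns grow to the right and rows downward; lengths in m; the calibration is good to about 2 mm. A picture is of the moment at which its call begins: read the wrist's pose just before it. get_calibration takes no time and is no camera call; for the wrist camera it gives the pose at the moment of the call.
A pose or a line that the arm cannot do raises arm.Unreachable and nothing moves.
- arm.sign_off(): hands the job in; it is judged then, once.
Readings, each from a call of its own:
- arm.current_t(): time.
- arm.current_joint_positions(): joint angles.
- arm.current_dq(): joint speeds.
- arm.current_tau(): joint torques, N m.
- arm.current_ee_pos(): TCP position.
- arm.current_tool_rot(): TCP orientation.
- arm.current_force(): force on the tool from outside, world axes, zero at the start.
- arm.current_torque(): the same for the moment, N m.
- arm.current_width(): finger opening in m.
- arm.current_grasp_force(): force on a finger pad.
Only numpy, scipy, OpenCV 4.12 (cv2) and the standard library are available. Lean on these libraries where they do the work, as an engineer would, in place of code of your own. Each camera call takes 0.05 s, during which the arm holds its last target. There are 200 camera calls.

## Working session

There is one attempt and no reset: what is moved stays moved. The work goes in short steps, each a Python script; the robot and the scene stay as the last script left them, time stands still between calls to the robot, and variables do not carry over. Pictures are saved under pics/ and viewed, at most 11 in all, crops included, and the job is handed in when it is done.

```bash
ls; mkdir -p pics
python3 - <<'E'
from rig import arm, viewer, kin
import cv2,numpy as np
np.set_printoptions(precision=4,suppress=True)
print(arm.current_t(),arm.grip_depth,arm.current_width())
for n in ["top","side","wrist"]:
    c=viewer.get_calibration(n);im=viewer.snapshot(n)
    cv2.imwrite(f"pics/{n}0.png",im[:,:,::-1]);print(n,c)
print(arm.current_tool_rot())
E
```

```text
pics
rig.py
0.0 0.0188 0.09130347057344375
top {'intrinsics': array([[417.1165,   0.    , 282.0438],
       [  0.    , 417.1165, 216.6128],
       [  0.    ,   0.    ,   1.    ]]), 'k1': -0.09529991257095265, 'cam_to_world': array([[-0.0029, -0.9963,  0.0855,  0.4846],
       [-1.    ,  0.0034,  0.005 ,  0.0446],
       [-0.0053, -0.0855, -0.9963,  1.1322],
       [ 0.    ,  0.    ,  0.    ,  1.    ]])}
side {'intrinsics': array([[400.5877,   0.    , 279.1932],
       [  0.    , 400.5877, 207.7341],
       [  0.    ,   0.    ,   1.    ]]), 'k1': 0.0245107007773017, 'cam_to_world': array([[ 0.9544, -0.2102,  0.212 ,  0.3919],
       [-0.2981, -0.6281,  0.7188, -0.58  ],
       [-0.0179, -0.7492, -0.6621,  0.6555],
       [ 0.    ,  0.    ,  0.    ,  1.    ]])}
wrist {'intrinsics': array([[295.3018,   0.    , 274.922 ],
       [  0.    , 295.3018, 211.9004],
       [  0.    ,   0.    ,   1.    ]]), 'k1': -0.028049470938942056, 'cam_to_world': array([[ 0.3393,  0.9057,  0.254 ,  0.1399],
       [ 0.9407, -0.3265, -0.0926,  0.613 ],
       [-0.001 ,  0.2704, -0.9627,  0.3843],
       [ 0.    ,  0.    ,  0.    ,  1.    ]])}
[[-0.9405  0.3399 -0.0004]
 [ 0.3399  0.9405 -0.0009]
 [ 0.0001 -0.001  -1.    ]]
```

View pics/top0.png

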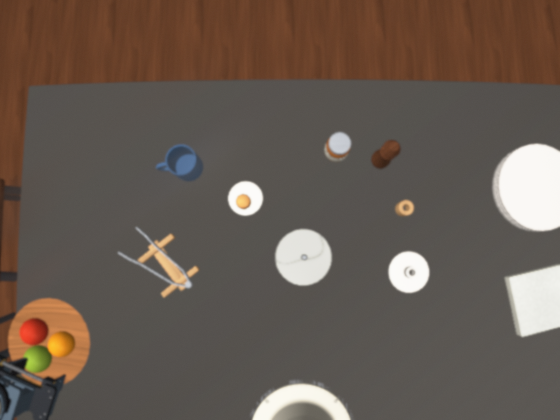

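View pics/side0.png

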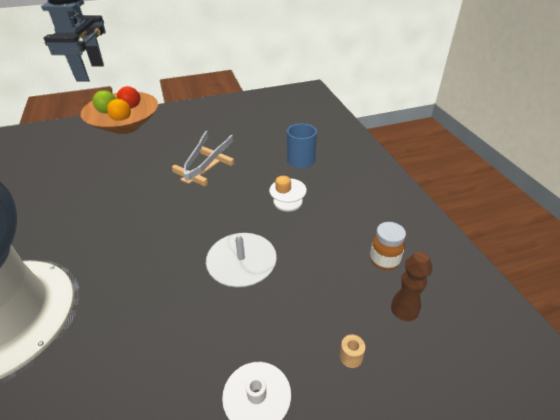

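The top view shows the stand at (304,257), collar (405,208), plate (409,272), pedestal (245,198) with the roll at (243,201), and the tongs running from the butt at (187,284) to jaws at (137,230) and (119,254). The side view shows the same things: stand (241,258), collar (353,351), plate (257,392), roll (283,184), tongs near (205,160). Next I'll enlarge both in one montage.

```bash
cat > h.py <<'E'
import numpy as np,cv2
from scipy.optimize import least_squares
def ray(c,uv):
    K=c["intrinsics"];d=np.array([(uv[0]-K[0,2])/K[0,0],(uv[1]-K[1,2])/K[1,1]]);s=d.copy()
    for _ in range(20): s=d/(1+c["k1"]*(s@s))
    T=c["cam_to_world"];return T[:3,3],T[:3,:3]@np.r_[s,1]
def onz(c,uv,z):
    o,d=ray(c,uv);return o+d*(z-o[2])/d[2]
def tri(obs):
    A=[];b=[]
    for c,uv in obs:
        o,d=ray(c,uv);d=d/np.linalg.norm(d);P=np.eye(3)-np.outer(d,d);A.append(P);b.append(P@o)
    A=np.vstack(A);b=np.hstack(b);x=np.linalg.lstsq(A,b,rcond=None)[0]
    return x,np.linalg.norm(A@x-b)
def proj(c,p):
    T=c["cam_to_world"];q=T[:3,:3].T@(np.asarray(p)-T[:3,3]);s=q[:2]/q[2]
    s=s*(1+c["k1"]*(s@s));K=c["intrinsics"];return np.array([K[0,0]*s[0]+K[0,2],K[1,1]*s[1]+K[1,2]])
def crop(im,u,v,w,h,k):
    # cell with tick marks every 10 px
    o=cv2.resize(im[v:v+h,u:u+w],None,fx=k,fy=k,interpolation=cv2.INTER_CUBIC)
    for x in range(u-u%10+10,u+w,10):
        cv2.line(o,((x-u)*k,0),((x-u)*k,4),(0,255,255),1)
        if x%20==0: cv2.putText(o,str(x),((x-u)*k-9,13),0,.33,(0,255,255),1)
    for y in range(v-v%10+10,v+h,10):
        cv2.line(o,(0,(y-v)*k),(4,(y-v)*k),(0,255,255),1)
        if y%20==0: cv2.putText(o,str(y),(5,(y-v)*k+4),0,.33,(0,255,255),1)
    return o
E
python3 - <<'E'
from h import *
t=cv2.imread("pics/top0.png");s=cv2.imread("pics/side0.png")
m=lambda l,f:f(l)
A=np.hstack([crop(t,110,220,90,75,4),crop(t,265,220,110,75,4)])
B=np.hstack([crop(t,220,175,60,60,5)[:300],crop(t,380,195,60,60,5)[:300],crop(t,380,240,40,60,5)[:300]])
cv2.imwrite("pics/t1.png",np.vstack([A,np.pad(crop(t,220,175,55,60,5),((0,0),(0,0),(0,0))) if 0 else np.hstack([crop(t,220,175,50,60,5),crop(t,385,195,55,60,5),crop(t,385,250,55,60,5)])]))
A=np.hstack([crop(s,165,125,80,75,5),crop(s,260,160,80,75,5)])
B=np.hstack([crop(s,200,225,80,65,4),crop(s,325,325,55,65,4),crop(s,220,355,65,65,4)])
cv2.imwrite("pics/s1.png",np.vstack([A,B[:, :800]]))
E
```

```text
(no output)
```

View pics/t1.png

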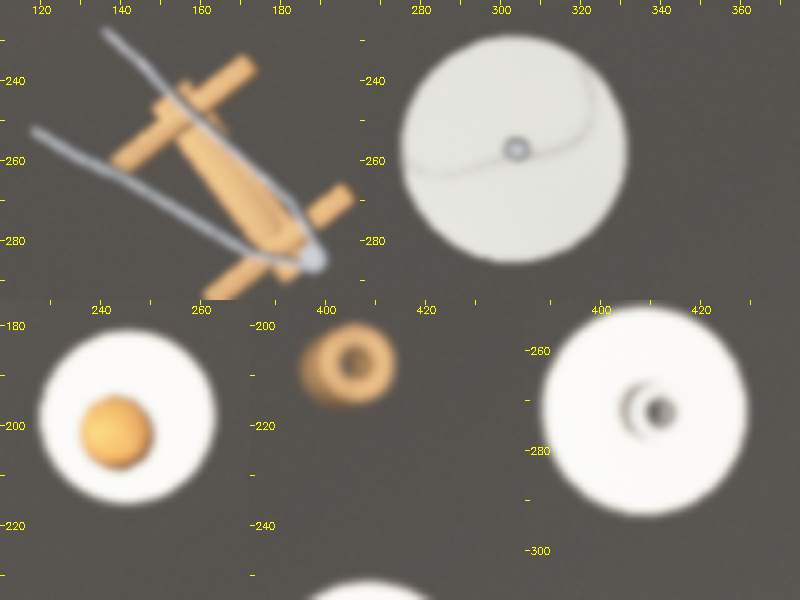

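View pics/s1.png

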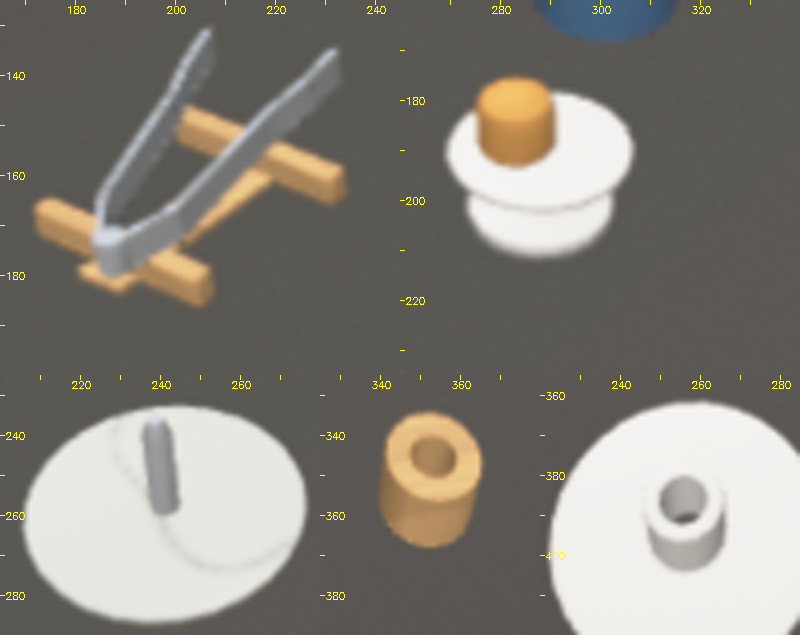

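Run:
```python
from h import *
from rig import arm, viewer, kin
np.set_printoptions(precision=4,suppress=True)
t=viewer.get_calibration("top");s=viewer.get_calibration("side")
P={"post":((303.8,257.2),(238.8,236)),"collar":((406.1,207.7),(353.4,345.4)),"hub":((412.2,272.4),(256,386.2)),
"butt":((188.5,284.5),(187,172)),"jawA":((136.2,227.5),(232,135)),"jawB":((118.5,252.5),(206.4,131)),"roll":((243.3,201.5),(283.2,180))}
for k,(a,b) in P.items(): print(k,*tri([(t,a),(s,b)]))
for k,uv,z in [("foot",(303.5,257.25),.01),("plate",(408.9,272.3),.005),("ped",(245.6,198.4),.04),("roll",(243.3,201.5),.022+.04),("collar",(406.1,207.7),.04),("hub",(412.2,272.4),.034),("jar",(338,139),.085),("mug",(183,157),.095),("mill",(381,160),0)]:
    print(k,onz(t,uv,z))
```

```text
post [ 0.4733 -0.0049  0.0735] 0.001478245388997424
collar [ 0.6023 -0.2796  0.0388] 0.0016930514246694056
hub [ 0.431  -0.2931  0.033 ] 0.0014000353021893775
butt [0.4025 0.2945 0.0425] 0.0017914626259104565
jawA [0.5521 0.4374 0.0411] 0.0021231665783721493
jawB [0.4852 0.4842 0.0411] 0.0014475141246541527
roll [0.6169 0.149  0.0695] 0.0024739245943864742
foot [ 0.4714 -0.0069  0.01  ]
plate [ 0.429  -0.2925  0.005 ]
ped [0.627  0.1463 0.04  ]
roll [0.6161 0.1502 0.062 ]
collar [ 0.601  -0.2789  0.04  ]
hub [ 0.43   -0.2927  0.034 ]
jar [ 0.7744 -0.0946  0.085 ]
mug [0.727  0.3019 0.095 ]
mill [ 0.7384 -0.2245  0.    ]
```

The triangulated heights check out: post .0735 against .076, collar .039, hub .033, tong edges .041. Next is a close pass with the wrist camera over each object.

```bash
cat >> h.py <<'E'
def R(a):
    a=np.radians(a);c,s=np.cos(a),np.sin(a)
    return np.array([[-c,-s,0],[-s,c,0],[0,0,-1.]])
E
python3 - <<'E'
from h import *
from rig import arm, viewer, kin
import pickle
np.set_printoptions(precision=4,suppress=True)
V={}
for n,p,a,z in [("tongs",(.450,.362),55,.16),("jaws",(.5,.435),55,.16),("roll",(.616,.150),14,.16),("stand",(.472,-.006),-10,.15),("plate",(.430,-.293),-10,.15),("collar",(.6015,-.279),-10,.15)]:
    arm.move_to([*p,z],R(a)); c=viewer.get_calibration("wrist"); V[n]=(viewer.snapshot("wrist")[:,:,::-1].copy(),c)
    print(n,arm.current_t(),arm.current_ee_pos(),proj(c,[*p,.04]))
pickle.dump(V,open("v.pkl","wb"))
cells=[]
for n in V:
    p=proj(V[n][1],{"tongs":[.45,.362,.042],"jaws":[.5,.435,.042],"roll":[.616,.15,.06],"stand":[.472,-.006,.05],"plate":[.43,-.293,.02],"collar":[.6015,-.279,.04]}[n]).astype(int)
    u=int(np.clip(p[0]-133,0,294));v=int(np.clip(p[1]-150,0,120)); cells.append(crop(V[n][0],u,v,266,300,1))
cv2.imwrite("pics/w1.png",np.vstack([np.hstack(cells[:3]),np.hstack(cells[3:])]))
E
```

```text
tongs 1.8917 [0.4498 0.3625 0.1601] [274.4165 207.4278]
jaws 2.3833 [0.4993 0.435  0.1596] [274.1048 207.3468]
roll 3.6083 [0.6156 0.1513 0.16  ] [274.2414 207.5713]
stand 4.5167 [ 0.4736 -0.0052  0.1502] [274.7268 208.3501]
plate 5.6833 [ 0.4306 -0.2917  0.15  ] [274.4  209.65]
collar 6.4583 [ 0.6009 -0.2783  0.1499] [274.4865 210.2915]
```

View pics/w1.png

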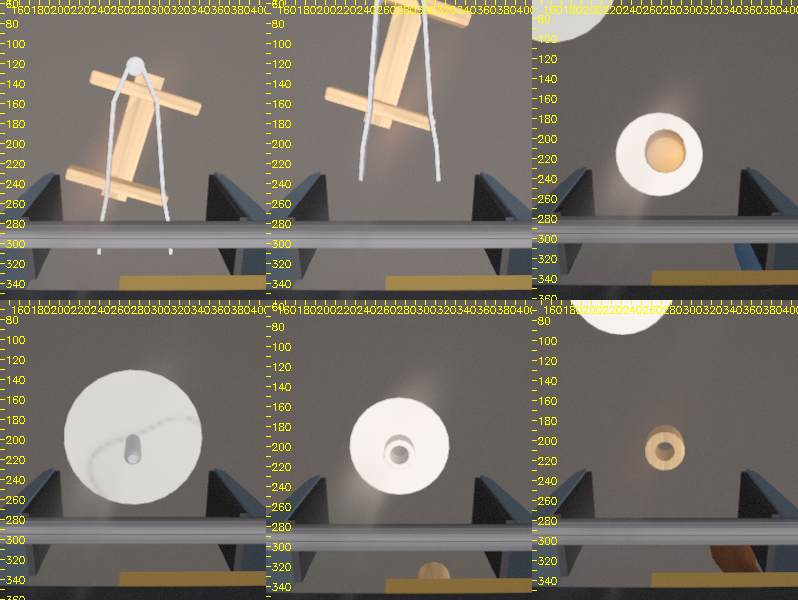

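Run:
```python
from h import *
import pickle
V=pickle.load(open("v.pkl","rb"))
I={k:v[0] for k,v in V.items()}
L=crop(I["tongs"],205,105,130,200,3)
c=lambda n,u,v:crop(I[n],u,v,65,65,3)
Rr=np.vstack([np.hstack([c("collar",242,170),c("stand",242,175)]),np.hstack([c("plate",242,180),c("roll",242,175)]),crop(I["jaws"],210,190,130,65,3)])
o=np.zeros((600,785,3),np.uint8);o[:,:390]=L;o[:585,390+5:]=Rr
cv2.imwrite("pics/w2.png",o)
```

```text
(no output)
```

View pics/w2.png

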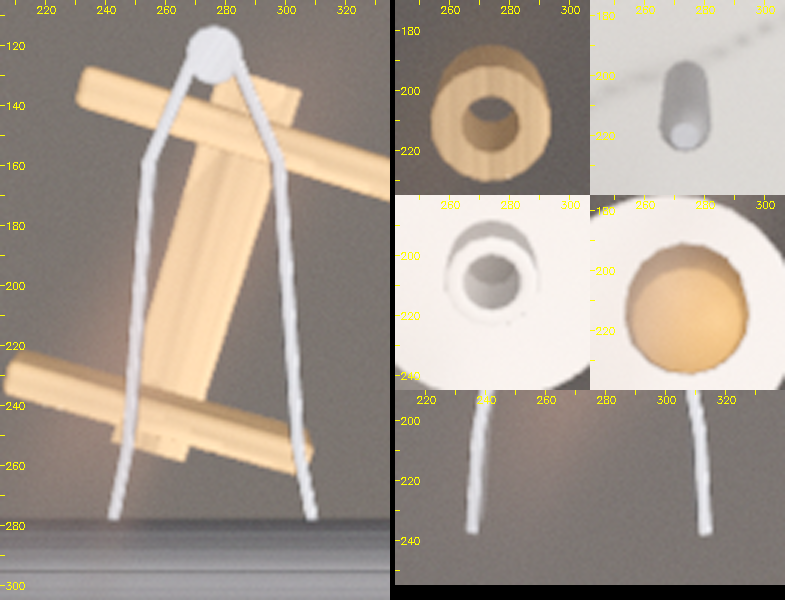

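Run:
```python
from h import *
from rig import arm, viewer, kin
import pickle
np.set_printoptions(precision=4,suppress=True)
V=pickle.load(open("v.pkl","rb"));C={k:v[1] for k,v in V.items()}
t=viewer.get_calibration("top");s=viewer.get_calibration("side")
w={"collar":((274,211.3),.04,(406.1,207.7),(353.4,345.4)),"stand":((273.7,220),.076,(303.8,257.2),(238.8,236)),"plate":((274,208.7),.034,(412.2,272.4),(256,386.2)),"roll":((274.2,214.2),.062,(243.3,201.5),(283.2,180))}
for k,(uv,z,a,b) in w.items(): print(k,onz(C[k],uv,z),tri([(C[k],uv),(t,a),(s,b)]))
b=onz(C["tongs"],(276.3,123),.042);A=onz(C["jaws"],(313.3,237.7),.042);B=onz(C["jaws"],(235.7,236.7),.042)
m=(A+B)/2;d=m-b;L=np.linalg.norm(d);d/=L;print("butt",b,"tips",A,B,"len",L,"gap",np.linalg.norm(A-B),"ang",np.degrees(np.arctan2(d[1],d[0])),"orig(tips)",m-.12*d,"orig(butt)",b+.085*d)
o=m-.1185*d; n=np.array([-d[1],d[0],0])
for nm,uv,z in [("f-left top",(209,225.5),.02),("f-left bot",(209,221.7),0),("f-right top",(305,252),.02),("r-left",(232,138),.02),("r-right",(335,171),.02),("bend",(254.7,158.3),.042),("bend2",(298,158.3),.042)]:
    p=onz(C["tongs"],uv,z)-o;print(nm,1e3*p@d,1e3*p@n)
```

```text
collar [ 0.6024 -0.2796  0.04  ] (array([ 0.6024, -0.2797,  0.0389]), np.float64(0.001740265769056053))
stand [ 0.4726 -0.007   0.076 ] (array([ 0.4732, -0.0059,  0.0745]), np.float64(0.002181813991106543))
plate [ 0.4306 -0.2935  0.034 ] (array([ 0.4309, -0.2933,  0.033 ]), np.float64(0.0014473191773463395))
roll [0.6166 0.1502 0.062 ] (array([0.6163, 0.1494, 0.0689]), np.float64(0.0031038379664038163))
butt [0.4012 0.2954 0.042 ] tips [0.485  0.4846 0.042 ] [0.5505 0.4376 0.042 ] len 0.20260753460904102 gap 0.08069485812152857 ang 54.88068886164205 orig(tips) [0.4487 0.363  0.042 ] orig(butt) [0.4501 0.3649 0.042 ]
f-left top 24.670454477708944 -74.2353877507971
f-left bot 26.59073033483549 -78.67131542595723
f-right top 56.097970156835395 33.232278015087516
r-left -69.70781540677517 -45.25542649624364
r-right -36.14997491523029 62.137413818454874
bend -51.21011451281636 -20.796856236437932
bend2 -51.313783926843655 21.12301774470923
```

Run:
```python
from h import *
from rig import arm, viewer, kin
import pickle
np.set_printoptions(precision=4,suppress=True)
p=np.array([.6024,-.2796])
arm.sleep(.2);print("settled",arm.current_ee_pos())
arm.move_l([*p,.07],R(-10)); arm.move_l([*p,.0065],feed=.1); arm.sleep(.15);print(arm.current_ee_pos(),arm.current_force())
arm.grip(.03);print("w",arm.current_width(),arm.current_grasp_force())
arm.move_l([*p,.13]);arm.sleep(.2);c=viewer.get_calibration("wrist");im=viewer.snapshot("wrist")[:,:,::-1].copy();e=arm.current_ee_pos()
print(arm.current_t(),e,arm.current_force(),arm.current_width(),proj(c,[*e[:2],e[2]-.0065+.04]))
pickle.dump((im,c,e),open("v2.pkl","wb"))
u,v=proj(c,[*e[:2],e[2]+.0335]).astype(int)
cv2.imwrite("pics/held.png",crop(im,u-60,v-55,120,110,5))
```

```text
settled [ 0.6008 -0.2793  0.1503]
[ 0.6028 -0.2798  0.0073] [-0.1095 -0.1279  0.7495]
w 0.03992260905583383 29.999932050704956
10.3333 [ 0.6021 -0.2794  0.1292] [ 0.0724 -0.3453 -0.478 ] 0.03971470959343779 [276.1868 283.0522]
```

View pics/held.png

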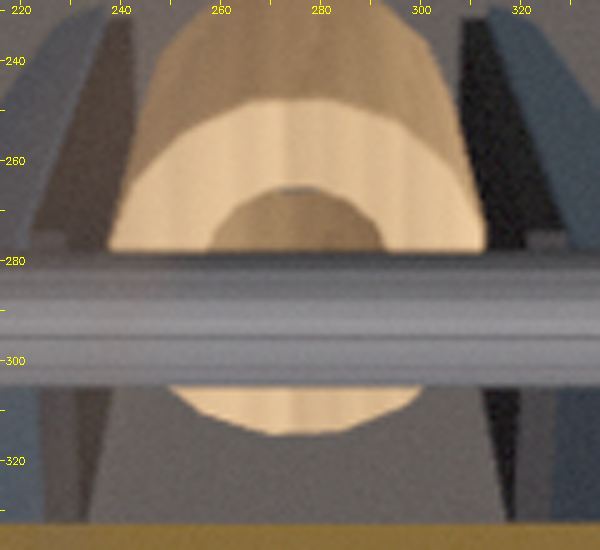

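```bash
cat >> h.py <<'E'
def goto(arm,p,feed=.15,n=2):
    """line to p, trimmed with the read-back position"""
    p=np.array(p,float);cmd=p.copy();arm.move_l(cmd,feed=feed)
    for _ in range(n):
        arm.sleep(.12);cmd=cmd+(p-arm.current_ee_pos());arm.move_l(cmd,feed=.05)
    return cmd
def insert(arm,cmd,z_end,step=.006,feed=.06,fz=12,comp=.0002):
    """go down from command cmd to z_end, yielding to the side force (comp m/N)"""
    f0=arm.current_force();cmd=np.array(cmd)
    while cmd[2]>z_end+1e-6:
        cmd[2]=max(cmd[2]-step,z_end);arm.move_l(cmd,feed=feed)
        f=arm.current_force()-f0;e=arm.current_ee_pos()
        print("z %.4f xy %.4f %.4f f %s"%(e[2],e[0],e[1],np.round(f,1)))
        if f[2]>fz: return cmd,"stop"
        if np.hypot(*f[:2])>1.5: cmd[:2]+=np.clip(comp*f[:2],-.001,.001)
    return cmd,"end"
E
python3 - <<'E'
from h import *
from rig import arm, viewer, kin
np.set_printoptions(precision=4,suppress=True)
q=np.array([.4726,-.0067])
arm.move_to([*q,.13],R(-10))
cmd=goto(arm,[*q,.09],n=2);print(arm.current_ee_pos(),cmd,arm.current_force())
cmd,s=insert(arm,cmd,cmd[2]-.09+.0195);print(s,arm.current_t(),cmd)
E
```

```text
[ 0.4726 -0.0067  0.0898] [ 0.4725 -0.0067  0.0898] [-0.6036  0.4495 -0.6123]
z 0.0833 xy 0.4722 -0.0067 f [ 0.3 -0.1  0.6]
z 0.0774 xy 0.4722 -0.0067 f [ 0.5 -0.9 -0.6]
z 0.0714 xy 0.4723 -0.0067 f [ 1.4 -0.2  0.2]
z 0.0654 xy 0.4723 -0.0067 f [ 0.3 -0.7 -0.2]
z 0.0594 xy 0.4723 -0.0067 f [ 0.1 -1.1 -0.3]
z 0.0534 xy 0.4723 -0.0067 f [ 0.5 -0.3 -0.3]
z 0.0474 xy 0.4723 -0.0067 f [ 0.1 -0.5  0.2]
z 0.0414 xy 0.4723 -0.0067 f [-0.6 -0.9 -0. ]
z 0.0354 xy 0.4723 -0.0067 f [ 0.6 -1.4  0.3]
z 0.0294 xy 0.4724 -0.0070 f [ 0.6 -0.2 -0.5]
z 0.0234 xy 0.4724 -0.0070 f [ 0.1 -0.6  0.1]
z 0.0190 xy 0.4725 -0.0070 f [ 0.6  0.3 -0.2]
end 15.6417 [ 0.4726 -0.007   0.0193]
```

Inserting without force. Next: seat it, release, and fetch the plate.

Run:
```python
from h import *
from rig import arm, viewer, kin
np.set_printoptions(precision=4,suppress=True)
cmd=np.array([.4726,-.007,.0193])
cmd,s=insert(arm,cmd,.0160,step=.0008,feed=.03,fz=6,comp=0);print(s,arm.current_t())
arm.grip(.07);arm.move_l([*cmd[:2],.13],feed=.25)
p=np.array([.4307,-.2934])
arm.move_to([*p,.10],R(-10));c=goto(arm,[*p,.0085],n=1);print(arm.current_ee_pos(),arm.current_force())
arm.grip(.025);print(arm.current_width(),arm.current_grasp_force(),arm.current_ee_pos())
arm.move_l([*c[:2],.16],feed=.25);print(arm.current_force())
q=[.4725,-.0070]
arm.move_to([*q,.16],R(-10));arm.sleep(.15)
im=viewer.snapshot("side")[:,:,::-1];cv2.imwrite("pics/s2.png",crop(im,180,160,130,120,5))
cmd=goto(arm,[*q,.105],n=2);print(arm.current_t(),arm.current_ee_pos(),cmd,arm.current_force(),arm.current_width())
```

```text
z 0.0185 xy 0.4726 -0.0070 f [ 0.5 -0.5  0.5]
z 0.0177 xy 0.4726 -0.0070 f [-1.  -0.4  0.2]
z 0.0169 xy 0.4726 -0.0070 f [ 0.2 -0.8  0. ]
z 0.0164 xy 0.4727 -0.0070 f [-2.7  0.  10.1]
stop 16.6417
[ 0.4301 -0.2932  0.0078] [ 0.0746 -0.0093  0.5182]
0.030869226490883618 29.999746223911643 [ 0.43   -0.2931  0.0075]
[-0.247   0.0105 -3.2516]
24.1333 [ 0.4725 -0.007   0.1048] [ 0.4724 -0.007   0.1048] [ 0.262   1.3522 -1.4359] 0.030806325885570904
```

View pics/s2.png

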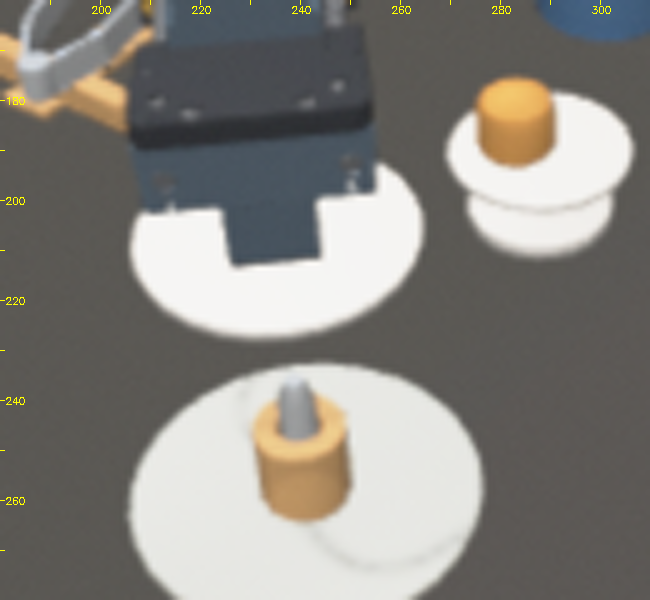

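The picture shows the collar flush on the foot at (241,262) with the post through it, and the plate hanging level in the gripper. I'll insert the plate now.

Run:
```python
from h import *
from rig import arm, viewer, kin
np.set_printoptions(precision=4,suppress=True)
cmd=np.array([.4721,-.007,.1048])
cmd,s=insert(arm,cmd,.0600,step=.008)
if s=="end":
    cmd,s=insert(arm,cmd,.0560,step=.001,feed=.03,fz=6,comp=0)
print(s,arm.current_t(),cmd)
```

```text
z 0.0964 xy 0.4717 -0.0070 f [-0.9 -0.9  0. ]
z 0.0884 xy 0.4718 -0.0070 f [-1.2 -1.1  0.2]
z 0.0805 xy 0.4716 -0.0072 f [-0.3 -1.9 -0.4]
z 0.0724 xy 0.4715 -0.0076 f [-0.5 -0.7 -1.2]
z 0.0644 xy 0.4715 -0.0076 f [ 0.7 -2.  -0.2]
z 0.0598 xy 0.4718 -0.0080 f [-0.4 -1.5  0.1]
z 0.0590 xy 0.4719 -0.0083 f [ 0.9  1.7 -1.7]
z 0.0580 xy 0.4720 -0.0083 f [ 2.3  2.  -1.4]
z 0.0574 xy 0.4721 -0.0083 f [-0.9  3.3 11.3]
stop 26.55 [ 0.4719 -0.0083  0.057 ]
```

Run:
```python
from h import *
from rig import arm, viewer, kin
import pickle
np.set_printoptions(precision=4,suppress=True)
arm.grip(.07);arm.move_l([.4719,-.0083,.14],feed=.25);arm.grip(.091)
p=[.4494,.3638]
arm.move_to([*p,.10],R(54.9))
goto(arm,[*p,.0125],n=1);print(arm.current_ee_pos(),arm.current_force())
arm.grip(.047);print(arm.current_width(),arm.current_grasp_force())
arm.move_l([*p,.14],feed=.15);arm.sleep(.2);print(arm.current_t(),arm.current_ee_pos(),arm.current_force(),arm.current_torque(),arm.current_width(),arm.current_grasp_force())
c=viewer.get_calibration("wrist");w=viewer.snapshot("wrist")[:,:,::-1].copy();s=viewer.snapshot("side")[:,:,::-1].copy()
pickle.dump((w,c,s,arm.current_ee_pos()),open("v3.pkl","wb"))
o=np.zeros((600,760,3),np.uint8);o[:360,:480]=crop(s,160,60,160,120,3);o[:330,480:750]=crop(s,195,200,90,110,3)
o[360:600,:480]=crop(w,150,60,240,120,2)[:240];o[360:,480:]=crop(w,200,280,140,120,2)[:240]
cv2.imwrite("pics/m3.png",o)
```

```text
[0.4488 0.3636 0.0118] [-0.3948  0.1694  0.6252]
0.047194948193674 5.729304626584053
32.825 [0.4491 0.3636 0.1392] [-0.6172 -0.1386 -0.569 ] [ 0.1201  0.0889 -0.0089] 0.04751911422334176 5.506797730922699
```

View pics/m3.png

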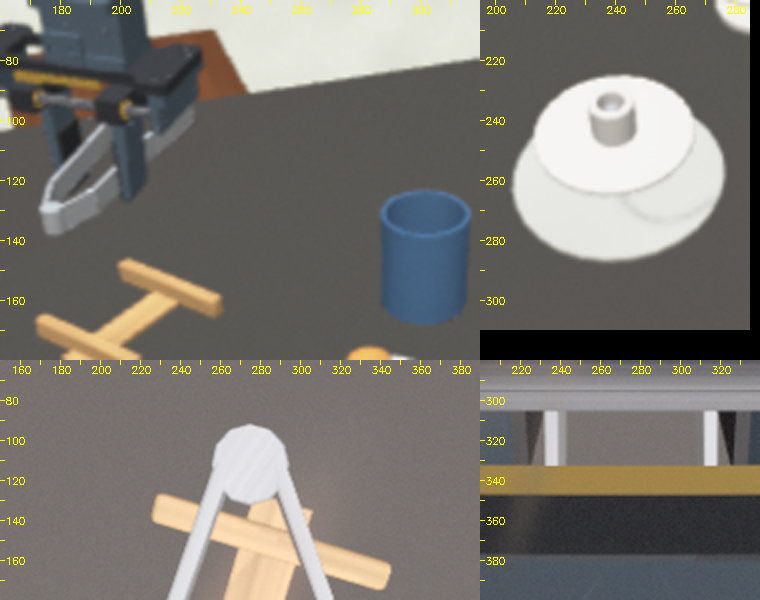

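Plate sits on the collar, hub up, with the post tip inside the hub at (238,234). The tongs are in the gripper; butt at wrist (275,112) and side (177.3,130). I'll check their pitch.

Run:
```python
from h import *
from rig import arm, viewer, kin
import pickle
np.set_printoptions(precision=4,suppress=True)
w,c,s,e=pickle.load(open("v3.pkl","rb"));sc=viewer.get_calibration("side")
d=np.array([np.cos(np.radians(54.9)),np.sin(np.radians(54.9))])
print(e,tri([(c,(275,112)),(sc,(177.3,130))]),"expect",e[:2]-.084*d,e[2]+.0302)
for x,y in((-.084,0),(.12,-.028),(.12,.028)):
    for dz in (0.0302,.0082):
        P=[*(e[:2]+x*d+y*np.array([-d[1],d[0]])),e[2]+dz];print(x,y,dz,proj(sc,P),proj(c,P))
```

```text
[0.4492 0.3637 0.1395] (array([0.4011, 0.2943, 0.1663]), np.float64(0.0013694738854977116)) expect [0.4009 0.295 ] 0.16969455817083698
-0.084 0 0.0302 [176.5218 128.6819] [274.279  113.7974]
-0.084 0 0.0082 [178.2559 136.734 ] [274.3912 115.9821]
0.12 -0.028 0.0302 [222.2507  92.9654] [231.2108 445.796 ]
0.12 -0.028 0.0082 [223.1596 100.4957] [235.46  414.943]
0.12 0.028 0.0302 [203.5126  90.4542] [317.3872 445.8896]
0.12 0.028 0.0082 [204.6608  97.9321] [313.2932 415.0231]
```

Run:
```python
from h import *
from rig import arm, viewer, kin
np.set_printoptions(precision=4,suppress=True)
a=14;d=np.array([np.cos(np.radians(a)),np.sin(np.radians(a))])
p=np.array([.6165,.150])-.1028*d
arm.move_to([*p,.13],R(a));cmd=goto(arm,[*p,.10],n=2);print(arm.current_ee_pos(),arm.current_force())
cmd,s=insert(arm,cmd,.0382,step=.021,feed=.08,fz=4,comp=0);print(s)
if s=="end":
    arm.grip(.03);print(arm.current_width(),arm.current_grasp_force(),arm.current_force())
    im0=viewer.snapshot("side")[:,:,::-1].copy()
    arm.move_l([*cmd[:2],.13],feed=.1);arm.sleep(.2);print(arm.current_t(),arm.current_ee_pos(),arm.current_width(),arm.current_grasp_force(),arm.current_force())
    im=viewer.snapshot("side")[:,:,::-1];tp=viewer.snapshot("top")[:,:,::-1]
    cv2.imwrite("pics/r.png",np.vstack([np.hstack([crop(im0,210,120,130,100,3),crop(im,210,120,130,100,3)]),np.hstack([crop(tp,215,165,130,100,3)]*2)]))
```

```text
[0.5167 0.1252 0.0998] [-0.0965  0.0492 -0.295 ]
z 0.0785 xy 0.5163 0.1251 f [-0.2 -0.  -1. ]
z 0.0577 xy 0.5165 0.1251 f [ 0.5  0.5 -0.9]
z 0.0381 xy 0.5165 0.1251 f [ 0.   0.9 -1.4]
end
0.03954802814839956 29.99883860349655 [ 0.5188 -0.1733 -1.2947]
37.7917 [0.5164 0.1251 0.1295] 0.039658744042845175 29.99860167503357 [-0.3069  0.2713 -2.7541]
```

View pics/r.png

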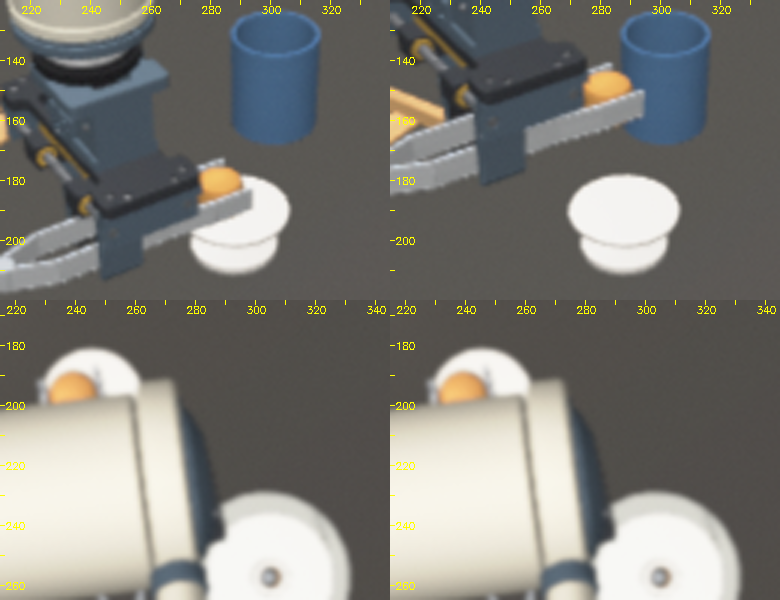

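The roll sits between the jaws and was lifted cleanly; the pedestal is empty. I'll carry it over the plate.

Run:
```python
from h import *
from rig import arm, viewer, kin
np.set_printoptions(precision=4,suppress=True)
a=5;d=np.array([np.cos(np.radians(a)),np.sin(np.radians(a))])
e=arm.current_ee_pos();arm.move_l([e[0],e[1],.16],feed=.15)
p=np.array([.4725,-.0072])-.103*d
mid=(np.array(e[:2])+p)/2
arm.move_to([*mid,.16],R(10));arm.move_to([*p,.16],R(a));goto(arm,[*p,.155],n=2);arm.sleep(.3)
print(arm.current_t(),arm.current_ee_pos(),arm.current_width(),arm.current_grasp_force(),arm.current_force())
im=viewer.snapshot("side")[:,:,::-1];tp=viewer.snapshot("top")[:,:,::-1]
cv2.imwrite("pics/f.png",np.hstack([crop(im,170,150,130,140,3),crop(tp,240,120,130,140,3)]))
sc=viewer.get_calibration("side");tc=viewer.get_calibration("top")
for z in (.157,.174,.191): print(proj(sc,[.4725,-.0072,z]),proj(tc,[.4725,-.0072,z]))
```

```text
40.5083 [ 0.3699 -0.0162  0.155 ] 0.03929703053636971 29.9987930059433 [ 0.4904  0.2198 -1.6151]
[234.3619 206.0249] [306.5358 257.5243]
[233.5226 199.173 ] [306.9312 257.6154]
[232.6569 192.111 ] [307.3408 257.7097]
```

View pics/f.png

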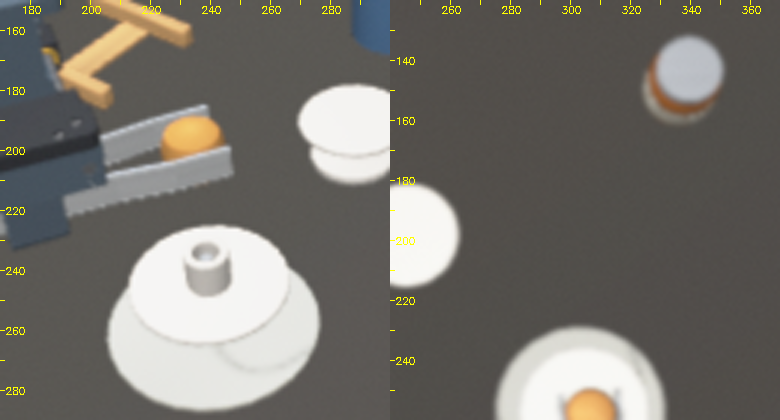

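The roll shows at side (234,~196) and top (306.7,~257). Both match the stand's axis to about a pixel, so I'm handing the job in.

```bash
python3 -c "
from rig import arm, viewer, kin
print(arm.sign_off())"
```

```text
the job is handed in; nothing more can be done
None
```

The job is handed in at about 41 s of the 69 s allowed: the collar is home on the foot, the plate sits on it hub up, and the tongs hold the roll about 70 mm above the hub, over the plate's centre to within about a pixel in both views; I did not touch the jam jar, mug or pepper mill.

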